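# Hook out the crumb tray of a hot cup warmer

## Task

The cup warmer is hot, so take the rack hook from the board, reach its crook under the warmer's front ledge, catch the crumb tray's hidden eye by feel and draw the tray out until it comes up firm against its stop with a tug of about 10 N. Never load the warmer or its tray with more than 20 N nor touch them with the robot itself, and leave the cups alone. Then unhook with the tray left out, and lay the hook flat on the board where it lay, its crook over the edge.

Things in the scene. Friction and masses are not known exactly. Their poses are not given: they have to be found in the camera images.
- hook_grip (a point): Where to grasp the rack hook: on its wooden handle (140 long, 22 wide, 30 high mm, flat underside), 20 mm towards the crook from its middle, half-way up. x runs along the tool to the crook, z up. 0.10 to 0.17 kg, balancing about 15 mm ahead of here. A 7 mm steel rod leaves the handle 50 mm ahead of here at this height and turns straight down 145 mm ahead of here as the crook.
- hook_tip (a point): Lowest point of the hook's down-turned crook (7 mm thick, round-ended, straight, its tip 30 mm below the rod's axis): 145 mm ahead of hook_grip along x and 30 mm lower. As the hook lies on the board this point hangs over the board's edge, 9 mm over the table.
- board: Beech serving board, fixed, 280 (x) x 360 (y) x 24 (z) mm; origin at the centre of its underside, z up; the crook hangs over its edge at x = +140 mm. At the start hook_grip lies at about x = 50, y = -60 mm on it, the hook along the board's x.
- warmer: Hot steel cup warmer, fixed, 300 deep (x) x 380 wide (y) x 123 high mm; origin at the centre of its underside, z up, its front looks to its own -x. The heated body (85 to 118 mm up) overhangs as a ledge with its lip at x = -150. Below it the front is open: 348 mm clear between two cheeks, bare table before x = -78. Inside, the crumb tray's front panel (256 wide, 10 to 56 up) is at x = -92 when shut.
- ledge (a point): Middle of the lower front edge of the warmer's ledge, 85 mm over the table (axes as the warmer's: x points into the warmer, y along the lip). Two control knobs stand 14 mm out of the fascia above it.
- eye_home (a point): Fixed point of the warmer, 30 mm behind the lip, 26 mm up (axes as the warmer's): the eye's centre with the tray shut and central. The eye is a flat-lying steel ring, 6 mm thick, hole 16, outside 28 mm, on an 8 mm stem from the panel. It really lies farther out (-x) by joint tray and, as the tray sits loose in its wide bay, up to 40 mm off to either side (y): not reported, feel for it. Shifting it sideways takes 9 N.
- tray (a joint): How far the crumb tray is drawn out along the warmer's -x, in m: 0 shut (it starts up to 0.012 open), 0.130 where it meets its rubber-buffered stop. It drags with about 4 N and stays where it is left. At the stop the buffer gives about 1 mm under a pull of 10 N.
- cup_a: Glazed stoneware cup, 72 mm across, 82 mm high, standing loose on top of the warmer towards its back; origin at the centre of its underside, z up. Leave alone.
- cup_b: A second such cup on top of the warmer towards its back; origin at the centre of its underside. Leave alone.
- cup_c: A third such cup, standing on the board beside the hook; origin at the centre of its underside. Leave alone.
There are look-alikes about, which are no part of the job. What is meant by the part that bears hook_grip is not blue or orange, and is the larger of those in its own colour.

How it is judged:
By the outcome, as a careful person would: the job done as asked, in the order asked, and still so for the second after the job is handed in, with the robot touching nothing.
It also fails if it takes over 64 s, if anything falls off the work surface, if the arm or the gripper's body presses on something with over 40 N, if the wrist force passes 120 N, or if a joint passes its speed limit or range.

## Robot

A 7-joint arm with a two-finger parallel gripper is mounted at the origin on the work surface. World frame = base frame: x ahead of the robot, y to its left, z up, the work surface at z = 0. Lengths are in mm, angles in rad, forces in N, time in s.
With the tool pointing down it reaches from about 400 to 875 mm from the base axis. Payload 4.4 kg.
Tool frame: the origin (TCP) lies at the very end of the fingers, on their centre line; the grasp point (between the pads) lies 19 mm behind it; z points along the fingers, y is the direction in which the jaws open and shut (so a half turn about z gives the same grasp; the last joint's range is limited). The gripper opens to 85 mm and grips with 20 to 120 N. Pads are 22 mm wide; open, the fingers measure 114 mm over their backs; the gripper's body (76 mm by 85 mm) begins 54 mm behind the grasp point. The pads swing forward as they close: fully open they stand 13 mm farther back than shut.
Start: joints at [-1.283, 0.628, 0.038, 1.517, -0.027, 0.996, -0.02], TCP at [225.179, 609.764, 231.313] pointing down, gripper open.
Joint ranges: [-3.06, 3.06], [-0.37, 2.12], [-1.25, 1.32], [0.18, 2.47], [-1.1, 4.24], [0.23, 1.98], [-2.94, 2.94]. Speed limits (rad/s): [2.57, 2.57, 3.14, 3.14, 3.14, 3.14, 3.14].

## Interface

Orientations are given as [roll, pitch, yaw] about the fixed x, y, z axes, in that order (R = Rz(yaw) Ry(pitch) Rx(roll)).
In Python, from cell import ctrl, eyes gives the robot as it stands.
- The arm moves only by the tool move_arm, never from a script. Its argument "increments" is a list of rows, each a list of 6 numbers: the shift along the tool's x, y, z in cm, then the turn, a rotation vector about the tool's x, y, z in degrees. In form: [[x, y, z, wx, wy, wz], ...]. A call has 1 to 20 rows; each row is the pose to reach, as a shift and turn from the pose commanded when the call began, along the tool's axes at that moment; what a row does not reach only later rows make up. A row lasts 1/10 s, in which the tool goes at most 50 mm and 8.59 degrees, less where a joint would pass 70% of its speed; a pose out of reach is approached as far as the arm can. A call with a gripper value outside its range is refused whole. "grip" is the opening, from -1 (shut) to 1 (fully open), set as the call begins (left out, the last holds). The fingers move at their own pace and stop on an object; the grip force is fixed at half the most. Time passes only in rows, so rows that repeat a pose let the fingers close. It gives the time, the measured TCP pose, the force and the opening at its end, in the units of the state.
- ctrl.read_state(): the state, without advancing time (a new reading comes with each control period).
- eyes.get_image(name): name is "scene" or "top" or "wrist"; returns the picture (400x640x3 uint8, red, green, blue); there is no depth.
- eyes.calibration(name): a dict with "fx", "fy", "cx", "cy" (pixels), "pose" (4x4, takes a point from camera to world coordinates); the wrist camera has in their place "tool_from_camera" (4x4, takes a point from camera to tool coordinates, whose origin is the TCP and whose axes are the flange's). Camera axes: x right, y up, looking along -z (the intrinsics and any distortion apply to the point x, -y, -z); pixel columns grow to the right and rows downward; lengths in mm; the calibration is good to about 2 mm. The wrist camera is an equidistant fisheye: a pixel r from the principal point sees the ray r / f radians off the axis. A picture is of the moment at which its call begins: read the wrist's pose just before it. calibration takes no time and is no camera call.
- ctrl.finish_job(): hands the job in, once; it reports no verdict.
The state is a dict: "clock": time; "qpos": joint angles; "qd": joint speeds; "tau": joint torques, N m; "eef_pos": TCP position; "tool_rot": TCP orientation; "force": force on the tool from outside, world axes, zero at the start; "torque": the same for the moment, N m; "width": finger opening in mm.
Only numpy, scipy, OpenCV 4.12 (cv2) and the standard library are available. Lean on these libraries where they do the work, as an engineer would, in place of code of your own. Each camera call takes 0.05 s, during which the arm holds its last target. There are 200 camera calls.

## Working session

There is one attempt and no reset: what is moved stays moved. The work goes in short steps, Python scripts to look and compute and a tool call to move; the robot and the scene stay as the last step left them, time stands still between calls to the robot, and variables do not carry over. Pictures are saved under pics/ and viewed, about 8 in all and at most 12, crops included, and the job is handed in when it is done.

Besides the shell and the picture viewer there is one more tool, called as a command line: name --pt "numbers of a row" for each row, then --argument value for the rest. move_arm: Moves the arm, as the interface text tells. Its arguments: {"type":"object","properties":{"increments":{"type":"array","items":{"type":"array","items":{"type":"number"}}},"grip":{"type":"number"}},"required":["increments"]}

```bash
mkdir -p pics; ls; python3 - <<'E'
from cell import ctrl, eyes
import cv2,numpy as np
np.set_printoptions(precision=4,suppress=True)
s=ctrl.read_state();print(s)
for n in("scene","top"):
    c=eyes.calibration(n);print(n,c)
    cv2.imwrite(f"pics/{n}0.png",cv2.cvtColor(eyes.get_image(n),cv2.COLOR_RGB2BGR))
print(eyes.calibration("wrist"))
E
```

```text
pics
{'clock': 0.0, 'qpos': array([-1.2828,  0.6293,  0.0384,  1.5184, -0.027 ,  0.9963, -0.02  ]), 'qd': array([-0.0006, -0.0007,  0.0017,  0.0006, -0.0011,  0.0008, -0.0017]), 'tau': array([  0.0013, -56.3399,   1.2274, -19.3455,   0.0113,   0.01  ,
        -0.    ]), 'eef_pos': array([224.9322, 609.1551, 230.3796]), 'tool_rot': array([-3.1397,  0.    ,  2.7878]), 'force': array([-0.5771, -0.2322,  0.4543]), 'torque': array([ 0.0141,  0.0132, -0.0032]), 'width': 85.36739958313103}
scene {'fx': 462.6582359016308, 'fy': 462.6582359016308, 'cx': 317.8032745478001, 'cy': 202.9842738388756, 'pose': array([[   0.153 ,   -0.6383,    0.7545, 1566.0238],
       [   0.9882,    0.0946,   -0.1204,  -42.0918],
       [   0.0055,    0.764 ,    0.6452, 1097.8232],
       [   0.    ,    0.    ,    0.    ,    1.    ]])}
top {'fx': 414.86624006789367, 'fy': 414.86624006789367, 'cx': 320.8941532117428, 'cy': 202.0782341567321, 'pose': array([[   0.1048,    0.9739,   -0.2015,  162.2511],
       [  -0.9945,    0.1035,   -0.0168,  116.7457],
       [   0.0045,    0.2021,    0.9793, 1405.6042],
       [   0.    ,    0.    ,    0.    ,    1.    ]])}
{'fx': 309.70691628693146, 'fy': 309.70691628693146, 'cx': 322.16723230349635, 'cy': 200.16310926804832, 'tool_from_camera': array([[  -0.0004,    0.9549,    0.2971,   76.3252],
       [   1.    ,    0.0003,    0.0006,    0.2182],
       [   0.0004,    0.2971,   -0.9549, -142.6421],
       [   0.    ,    0.    ,    0.    ,    1.    ]])}
```

View pics/top0.png

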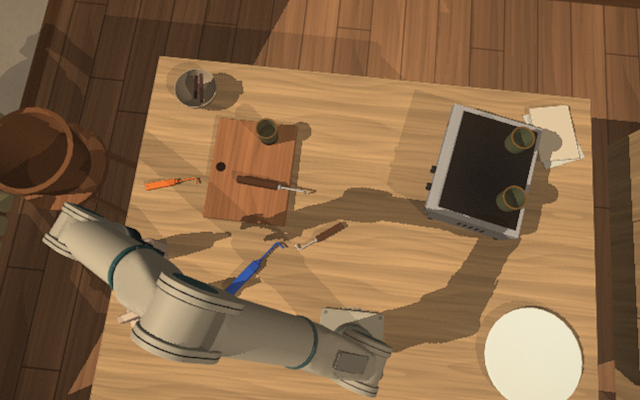

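View pics/scene0.png

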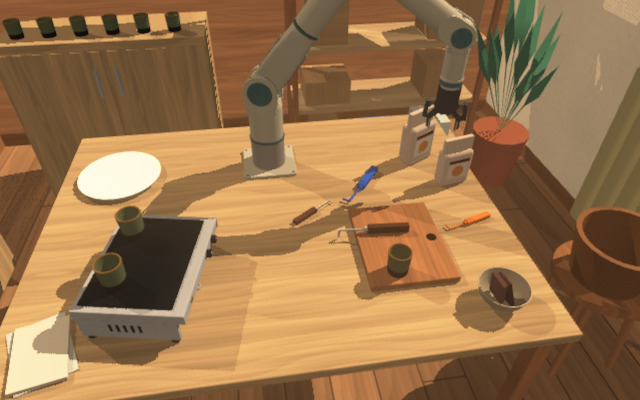

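Top view: the board is around (252,172), with the brown hook's handle at (258,182) and its crook towards (312,191). The warmer is around (485,172), its front facing left with knobs at (431,178). The smaller brown, blue and orange hooks are look-alikes. I'll enlarge both areas.

```bash
python3 - <<'E'
import cv2,numpy as np
t=cv2.imread("pics/top0.png")
a=cv2.resize(t[110:235,195:325],None,fx=3,fy=3,interpolation=cv2.INTER_CUBIC)
b=cv2.resize(t[95:245,415:545],None,fx=3,fy=3,interpolation=cv2.INTER_CUBIC)
s=cv2.imread("pics/scene0.png")
o=np.zeros((450,790,3),np.uint8);o[:375,:390]=a;o[:,400:]=b
cv2.imwrite("pics/crop1.png",o)
c=cv2.resize(s[195:295,325:465],None,fx=3,fy=3,interpolation=cv2.INTER_CUBIC)
d=cv2.resize(s[205:355,70:225],None,fx=2.4,fy=2.4,interpolation=cv2.INTER_CUBIC)
o=np.zeros((360,800,3),np.uint8);o[:300,:420]=c;o[:,425:425+d.shape[1]]=d
cv2.imwrite("pics/crop2.png",o)
E
```

```text
(no output)
```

View pics/crop1.png

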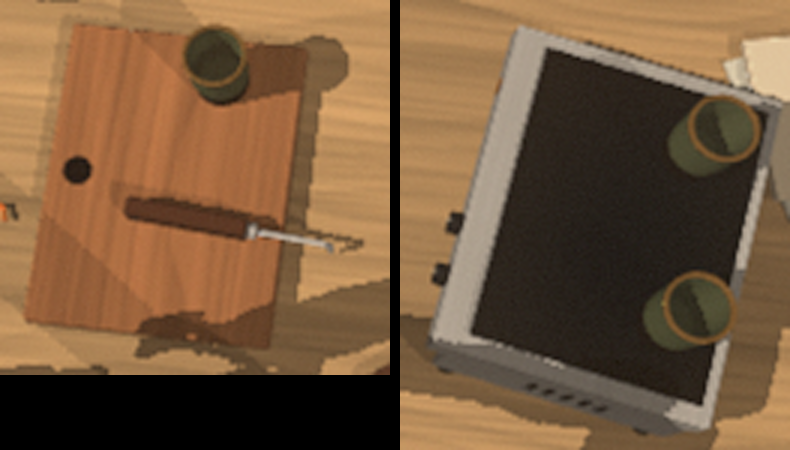

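View pics/crop2.png

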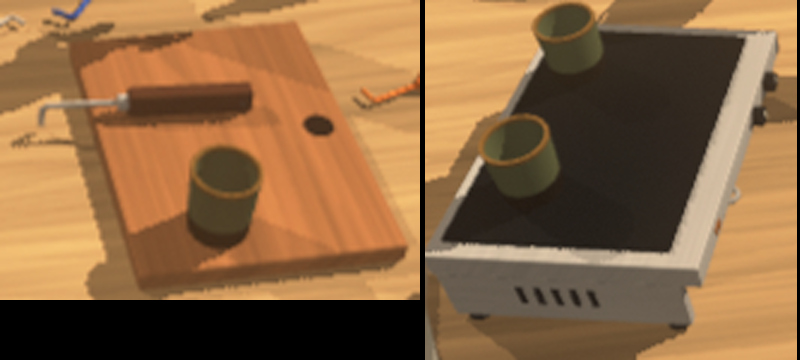

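```bash
cat > h.py <<'E'
from cell import ctrl, eyes
import numpy as np, cv2
from scipy.optimize import least_squares
from scipy.spatial.transform import Rotation as R
np.set_printoptions(precision=2,suppress=True)
C={n:eyes.calibration(n) for n in("scene","top")}
def proj(n,P):
    c=C[n];T=np.linalg.inv(c["pose"]);p=np.atleast_2d(P)@T[:3,:3].T+T[:3,3]
    return np.c_[c["cx"]+c["fx"]*p[:,0]/-p[:,2], c["cy"]-c["fy"]*p[:,1]/-p[:,2]]
def onz(n,uv,z):
    c=C[n];d=c["pose"][:3,:3]@np.array([(uv[0]-c["cx"])/c["fx"],-(uv[1]-c["cy"])/c["fy"],-1]);o=c["pose"][:3,3]
    return o+d*(z-o[2])/d[2]
def tri(us,ut):
    return least_squares(lambda p:np.r_[proj("scene",p)[0]-us,proj("top",p)[0]-ut],[500,0,50]).x
def pose2(L,obs,x0):  # obs: (cam, local idx, uv)
    def f(p):
        r=R.from_euler("z",p[2]).as_matrix();W=np.array(L)@r.T+[p[0],p[1],0]
        return np.concatenate([proj(n,W[i])[0]-uv for n,i,uv in obs])
    s=least_squares(f,x0);return s.x,f(s.x).reshape(-1,2)
def W(p,l): return R.from_euler("z",p[2]).as_matrix()@np.array(l,float)+[p[0],p[1],0]
E
python3 - <<'E'
from h import *
q=lambda u,v,x,y,s:np.array([x+(u+.5)/s-.5,y+(v+.5)/s-.5])
A=lambda u,v:q(u,v,195,110,3);B=lambda u,v:q(u-400,v,415,95,3)
c=lambda u,v:q(u,v,325,195,3);d=lambda u,v:q(u-425,v,70,205,2.4)
for nm,L in(("tip/bend",[A(331,245)]),):
  print(nm,onz("top",A(331,245),39))
print("bend tri",tri(c(44,106),A(331,245)),"handle ends top",onz("top",A(126,207),54),onz("top",A(248,230),54))
print("ferrule tri",tri(c(122,102),A(251,231)))
Lb=[[-140,-180,24],[-140,180,24],[140,180,24],[140,-180,24]]
# top image: up=+x, left=+y; board x -> -y world
ob=[("top",1,A(72,25)),("top",2,A(307,48)),("top",3,A(272,344)),("top",0,A(26,319)),
 ("scene",0,c(300,23)),("scene",3,c(70,42)),("scene",2,c(143,284)),("scene",1,c(405,247))]
for k in(ob,ob[:4],ob[4:]):
  p,r=pose2(Lb,k,[500,300,-1.5]);print("board",p);print(r.T)
p,r=pose2(Lb,ob,[500,300,-1.5])
print("grip exp",W(p,[50,-60,39]),"tip exp",W(p,[195,-60,39]))
Lw=[[-150,190,118],[150,190,118],[150,-190,118],[-150,-190,118]]
ow=[("top",0,B(518,27)),("top",1,B(782,104)),("top",2,B(708,431)),("top",3,B(431,342)),
 ("scene",0,d(698,272)),("scene",3,d(776,33)),("scene",1,d(427,250))]
for z in(118,123):
  for l in Lw:l[2]=z
  for k in(ow,ow[:4],ow[4:]):
    w,r=pose2(Lw,k,[500,-300,-1.5]);print("warmer",z,w);print(r.T)
w,r=pose2(Lw,ow,[500,-300,-1.5])
e=W(w,[-120,0,26]);print("eye_home",e,"ring scene z26",onz("scene",d(733,193),26))
print(np.linalg.inv(R.from_euler("z",w[2]).as_matrix())@(onz("scene",d(733,193),26)-[w[0],w[1],0]))
E
```

```text
tip/bend [474.61 197.52  39.  ]
bend tri [475.26 201.3   38.67] handle ends top [490.32 430.    54.  ] [478.47 290.75  54.  ]
ferrule tri [481.57 290.62  38.4 ]
board [537.28 394.5   -1.57]
[[-0.21 -0.14 -0.98 -1.4  -2.11 -1.34 -1.38  1.29]
 [-1.76 -1.48  0.09 -0.28 -0.9   0.18 -1.66 -0.07]]
board [534.66 391.75  -1.56]
[[ 0.08  0.25  0.11 -0.43]
 [-0.79 -0.98  0.71  0.87]]
board [540.1  396.57  -1.58]
[[-0.79 -0.24 -1.08  1.97]
 [-0.28  0.38 -1.26  0.92]]
grip exp [477.26 344.52  39.  ] tip exp [477.2  199.52  39.  ]
warmer 118 [ 593.81 -372.89   -1.78]
[[-0.59 -0.36 -0.82 -1.33 -0.27  0.58 -2.79]
 [-0.96 -0.26  0.01  0.36 -1.77 -1.89  1.56]]
warmer 118 [ 593.47 -375.4    -1.78]
[[ 0.04  0.32  0.11 -0.46]
 [-0.75 -0.19  0.15  0.67]]
warmer 118 [ 595.31 -369.49   -1.79]
[[ 0.24  2.11 -1.95]
 [-1.04 -1.37  1.4 ]]
warmer 123 [ 594.62 -371.55   -1.78]
[[-0.46  0.06 -0.55 -1.38 -0.16  0.82 -3.02]
 [-1.9  -1.06 -0.47 -0.26 -2.74 -2.92  0.53]]
warmer 123 [ 591.89 -373.49   -1.78]
[[-0.07  0.54  0.24 -0.7 ]
 [-1.02 -0.36  0.4   0.8 ]]
warmer 123 [ 599.46 -367.91   -1.79]
[[ 0.44  2.38 -2.37]
 [-0.97 -1.74  1.46]]
eye_home [ 619.65 -254.19   26.  ] ring scene z26 [ 633.31 -250.63   26.  ]
[-126.33   12.62   26.  ]
```

```bash
cat >> h.py <<'E'
def inc(pos,yaw,tilt=True):
    s=ctrl.read_state();r0=R.from_euler("xyz",s["tool_rot"]);r1=R.from_euler("xyz",[np.pi,0,yaw])
    d=r0.inv().apply(np.array(pos)-s["eef_pos"])/10
    return np.round(np.r_[d,np.degrees((r0.inv()*r1).as_rotvec())],2)
def wcal():
    return eyes.calibration("wrist")
def wproj(P,s):
    c=wcal();Tt=np.eye(4);Tt[:3,:3]=R.from_euler("xyz",s["tool_rot"]).as_matrix();Tt[:3,3]=s["eef_pos"]
    T=np.linalg.inv(Tt@c["tool_from_camera"]);p=np.atleast_2d(P)@T[:3,:3].T+T[:3,3]
    x,y,z=p[:,0],-p[:,1],-p[:,2];rr=np.hypot(x,y);k=c["fx"]*np.arctan2(rr,z)/rr
    return np.c_[c["cx"]+k*x,c["cy"]+k*y]
def wonz(uv,z,s):
    c=wcal();R0=R.from_euler("xyz",s["tool_rot"]).as_matrix();T=c["tool_from_camera"]
    a=np.array([uv[0]-c["cx"],uv[1]-c["cy"]]);r=np.hypot(*a);th=r/c["fx"]
    d=np.array([a[0]/r*np.sin(th),-a[1]/r*np.sin(th),-np.cos(th)])
    d=R0@T[:3,:3]@d;o=R0@T[:3,3]+s["eef_pos"];return o+d*(z-o[2])/d[2]
E
python3 - <<'E'
from h import *
print(inc([482,341,160],1.49))
E
```

```text
[-33.4  -16.24   7.08  -0.09   0.07  74.36]
```

move_arm --pt "-33.4 -16.2 7.1 0 0 74.4" --pt "-33.4 -16.2 7.1 0 0 74.4" --pt "-33.4 -16.2 7.1 0 0 74.4" --pt "-33.4 -16.2 7.1 0 0 74.4" --pt "-33.4 -16.2 7.1 0 0 74.4" --pt "-33.4 -16.2 7.1 0 0 74.4" --pt "-33.4 -16.2 7.1 0 0 74.4" --pt "-33.4 -16.2 7.1 0 0 74.4" --pt "-33.4 -16.2 7.1 0 0 74.4" --pt "-33.4 -16.2 7.1 0 0 74.4" --pt "-33.4 -16.2 7.1 0 0 74.4" --pt "-33.4 -16.2 7.1 0 0 74.4" --pt "-33.4 -16.2 7.1 0 0 74.4" --pt "-33.4 -16.2 7.1 0 0 74.4" --grip 1

```text
clock: 1.5
eef_pos: [482.0, 342.6, 160.4]
tool_rot: [-3.142, -0.0, 1.491]
force: [0.2, 0.0, 0.3]
width: 85.5
```

```bash
python3 - <<'E'
from h import *
s=ctrl.read_state();print(s["clock"],s["eef_pos"],s["tool_rot"],s["qpos"],s["force"])
im=eyes.get_image("wrist");cv2.imwrite("pics/w1.png",cv2.cvtColor(im,cv2.COLOR_RGB2BGR))
import json;json.dump({k:list(map(float,s[k])) for k in("eef_pos","tool_rot")},open("s1.json","w"))
E
```

```text
1.5 [482.02 342.63 160.44] [-3.14 -0.    1.49] [-0.89  0.66  0.36  1.76 -0.31  0.78 -0.45] [0.16 0.04 0.25]
```

View pics/w1.png

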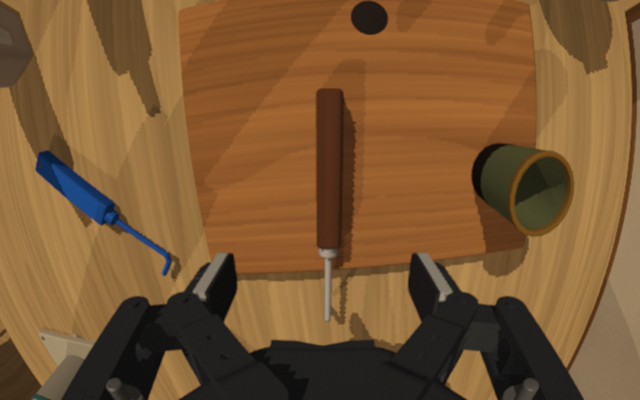

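Wrist view: the handle runs from (330,90) to (329,248) and the rod bend is at (328,318). The cup at (525,185) is well clear of the fingers' path.

```bash
python3 - <<'E'
from h import *
import json;s={k:np.array(v) for k,v in json.load(open("s1.json")).items()}
a=wonz((330,90),54,s);b=wonz((329,248),54,s);t=wonz((328,318),42,s);f=wonz((329,258),39,s)
u=(b-a)/np.linalg.norm(b-a)
print(a,b,t,np.linalg.norm(b-a),np.arctan2(u[1],u[0]),"mid",(a+b)/2,"grip",(a+b)/2+20*u, "yaw t",np.arctan2(*(t-b)[[1,0]]), np.arctan2(*(t-a)[[1,0]]))
print("bend pred",(a+b)/2+165*u, "bd edge L,R",wonz((210,275),24,s),wonz((527,245),24,s))
E
```

```text
[494.92 431.52  54.  ] [483.95 296.29  54.  ] [476.84 206.8   42.  ] 135.67471099729968 -1.651759775649834 mid [489.43 363.9   54.  ] grip [487.82 343.97  54.  ] yaw t -1.6500961750967031 -1.651097364968397
bend pred [476.09 199.44  54.  ] bd edge L,R [351.37 256.38  24.  ] [718.05 257.09  24.  ]
```

```bash
python3 - <<'E'
from h import *
print(inc([485.5,342,27],1.4905))
E
```

```text
[-0.03  0.34 13.34 -0.   -0.02 -0.  ]
```

move_arm --pt "0 0.34 3 0 0 0" --pt "0 0.34 6 0 0 0" --pt "0 0.34 9 0 0 0" --pt "0 0.34 11 0 0 0" --pt "0 0.34 12.5 0 0 0" --pt "0 0.34 13.2 0 0 0" --pt "0 0.34 13.3 0 0 0" --pt "0 0.34 13.3 0 0 0"

```text
clock: 2.35
eef_pos: [486.3, 342.1, 27.9]
tool_rot: [3.141, -0.001, 1.489]
force: [-0.0, -0.2, -0.6]
width: 85.3
```

move_arm --pt "0 0 0 0 0 0" --pt "0 0 0 0 0 0" --pt "0 0 0 0 0 0" --pt "0 0 0 0 0 0" --pt "0 0 0 0 0 0" --pt "0 0 0 0 0 0" --pt "0 0 0 0 0 0" --pt "0 0 0 0 0 0" --pt "0 0 0 0 0 0" --pt "0 0 0 0 0 0" --grip -1

```text
clock: 3.35
eef_pos: [486.3, 342.0, 27.8]
tool_rot: [3.141, -0.001, 1.489]
force: [0.8, -0.6, 6.1]
width: 20.9
```

move_arm --pt "0 0 -0.5 0 0 0" --pt "0 0 -2 0 0 0" --pt "0 0 -4 0 0 0" --pt "0 0 -6 0 0 0" --pt "0 0 -8 0 0 0" --pt "0 0 -9.5 0 0 0" --pt "0 0 -10 0 0 0" --pt "0 0 -10 0 0 0" --pt "0 0 -10 0 0 0"

```text
clock: 4.25
eef_pos: [485.1, 341.6, 126.8]
tool_rot: [-3.141, 0.001, 1.489]
force: [0.2, -0.2, -1.4]
width: 20.7
```

```bash
python3 - <<'E'
from h import *
import json
s=ctrl.read_state();print(s["clock"],s["eef_pos"],s["tool_rot"],s["force"],s["torque"],s["width"])
json.dump({k:list(map(float,s[k])) for k in("eef_pos","tool_rot")},open("s2.json","w"))
im=cv2.cvtColor(eyes.get_image("wrist"),cv2.COLOR_RGB2BGR)
sc=cv2.cvtColor(eyes.get_image("scene"),cv2.COLOR_RGB2BGR);cv2.imwrite("pics/scene2.png",sc)
cv2.imwrite("pics/w2raw.png",im)
o=np.zeros((400,800,3),np.uint8);o[:,:320]=im[:,180:500]
o[:360,330:800]=cv2.resize(sc[160:268,320:461],None,fx=470/141,fy=360/108,interpolation=cv2.INTER_CUBIC)
cv2.imwrite("pics/v2.png",o)
E
```

```text
4.25 [485.14 341.62 126.85] [-3.14  0.    1.49] [ 0.16 -0.17 -1.36] [ 0.02 -0.06 -0.01] 20.727752247548807
```

View pics/v2.png

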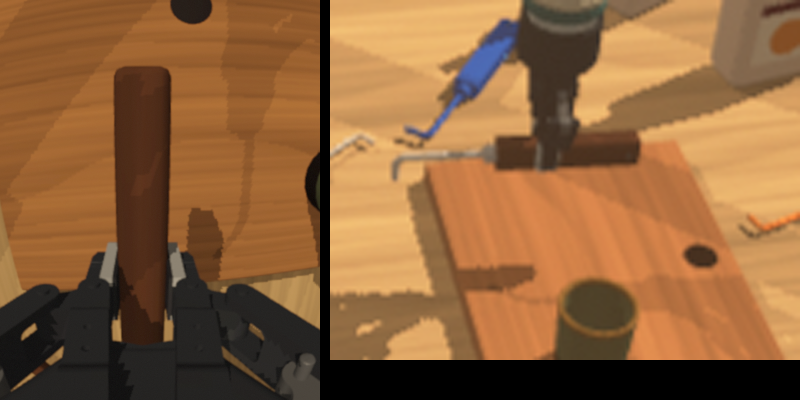

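```bash
python3 - <<'E'
from h import *
import json;s={k:np.array(v) for k,v in json.load(open("s2.json")).items()}
u=-R.from_euler("xyz",s["tool_rot"]).as_matrix()[:,0]
for z in(153,150): 
  a=wonz((323,68),z,s)-s["eef_pos"];print("rear: along",a@u,"lat",a-u*(a@u))
for off in(-5,0,5):
  for dz in(8,11,14):
    b=s["eef_pos"]+u*(145+off)+[0,0,dz];print(off,dz,proj("scene",[b,b-[0,0,30]]).ravel())
print("obs bend 340.3 208.5 (outer top), tip ~339.8 213.4; handle rear/front tops obs", 320+(638-330)/3.333,160+145/3.333, 320+(496-330)/3.333,160+152/3.333)
for o in(-90,50): print(proj("scene",s["eef_pos"]+u*o+[0,0,11]))
E
```

```text
rear: along -90.68543104924704 lat [-0.2   0.03 26.21]
rear: along -91.06383881802486 lat [-0.19  0.03 23.21]
-5 8 [339.42 207.81 339.09 214.85]
-5 11 [339.45 207.1  339.12 214.15]
-5 14 [339.49 206.38 339.15 213.45]
0 8 [337.86 207.88 337.55 214.91]
0 11 [337.89 207.16 337.58 214.22]
0 14 [337.92 206.45 337.61 213.52]
5 8 [336.3  207.94 336.01 214.98]
5 11 [336.33 207.23 336.04 214.28]
5 14 [336.36 206.51 336.06 213.59]
obs bend 340.3 208.5 (outer top), tip ~339.8 213.4; handle rear/front tops obs 412.4092409240924 203.5043504350435 369.8049804980498 205.6045604560456
[[410.66 204.06]]
[[367.47 205.9 ]]
```

```bash
python3 - <<'E'
from h import *
wp=[594.5,-374,-1.782]
E=W(wp,[-124,11,26])
for D,L,z in((220,-150,110),(230,-120,150),(230,-150,150),(240,-150,180)):
  T=W(wp,[-124-D,11+L,z]);s=dict(eef_pos=T,tool_rot=[np.pi,0,np.pi+wp[2]])
  print(D,L,z,T,wproj([E,W(wp,[-150,-190,85]),W(wp,[-150,190,85])],s).round().tolist(),"lip height on ray",26+26*(z+142-26)/(D+76))
print(inc(W(wp,[-124-230,11-150,150]),np.pi+wp[2]))
E
```

```text
220 -150 110 [530.7  -8.5 110. ] [[449.0, 381.0], [269.0, 419.0], [589.0, 368.0]] lip height on ray 45.851351351351354
230 -120 150 [562.13  -5.02 150.  ] [[416.0, 366.0], [247.0, 392.0], [555.0, 360.0]] lip height on ray 48.60130718954248
230 -150 150 [532.8    1.27 150.  ] [[438.0, 364.0], [275.0, 394.0], [570.0, 355.0]] lip height on ray 48.60130718954248
240 -150 180 [534.9   11.05 180.  ] [[430.0, 354.0], [278.0, 380.0], [557.0, 347.0]] lip height on ray 50.35443037974683
[-33.52   7.52  -2.33  -0.08   0.07   7.43]
```

```bash
python3 - <<'E'
from h import *
wp=[594.5,-374,-1.782]
E=W(wp,[-124,11,26])
r1=R.from_euler("xyz",[np.pi,0,np.pi+wp[2]])*R.from_euler("y",-25,degrees=True)
s0=ctrl.read_state();r0=R.from_euler("xyz",s0["tool_rot"])
for D,L,z in((200,-120,130),(220,-100,120),(220,-120,120)):
  T=W(wp,[-124-D,11+L,z]);s=dict(eef_pos=T,tool_rot=r1.as_euler("xyz"))
  cam=T+r1.apply(wcal()["tool_from_camera"][:3,3])
  print(D,L,z,T,cam,wproj([E,W(wp,[-150,-190,85]),W(wp,[-150,190,85])],s).round().tolist())
  print(r0.inv().apply(T-s0["eef_pos"])/10,np.degrees((r0.inv()*r1).as_rotvec()))
E
```

```text
200 -120 130 [555.84 -34.35 130.  ] [582.29  92.08 227.16] [[417.0, 286.0], [247.0, 320.0], [553.0, 299.0]]
[-36.88  10.11  -0.33] [  1.55 -24.89   7.33]
220 -100 120 [579.59 -18.99 120.  ] [606.04 107.44 217.16] [[400.0, 301.0], [232.0, 334.0], [537.0, 316.0]]
[-35.15  12.35   0.67] [  1.55 -24.89   7.33]
220 -120 120 [560.04 -14.79 120.  ] [586.48 111.63 217.16] [[415.0, 300.0], [250.0, 336.0], [548.0, 313.0]]
[-34.89  10.37   0.67] [  1.55 -24.89   7.33]
```

```bash
python3 - <<'E'
from h import *
wp=[594.5,-374,-1.782]
E=W(wp,[-124,11,26])
r1=R.from_euler("xyz",[np.pi,0,np.pi+wp[2]])*R.from_euler("y",-35,degrees=True)
s0=ctrl.read_state();r0=R.from_euler("xyz",s0["tool_rot"])
T=W(wp,[-124-205,11-130,130]);s=dict(eef_pos=T,tool_rot=r1.as_euler("xyz"))
cam=T+r1.apply(wcal()["tool_from_camera"][:3,3])
print(T,cam,wproj([E,W(wp,[-150,-190,85]),W(wp,[-150,190,85])],s).round().tolist())
print(r0.inv().apply(T-s0["eef_pos"])/10,np.degrees((r0.inv()*r1).as_rotvec()))
E
```

```text
[547.11 -27.36 130.  ] [576.68 113.64 203.25] [[422.0, 257.0], [259.0, 294.0], [552.0, 277.0]]
[-36.25   9.18  -0.33] [  2.19 -34.88   7.22]
```

move_arm --pt "-4 1 -0.3 0 0 1" --pt "-8 2 -0.3 0.3 -4 2" --pt "-12 3 -0.3 0.6 -9 3" --pt "-16 4 -0.3 0.9 -14 4" --pt "-20 5 -0.3 1.2 -19 5" --pt "-24 6 -0.3 1.5 -24 6" --pt "-28 7 -0.3 1.8 -29 6.5" --pt "-32 8 -0.3 2 -33 7" --pt "-35 9 -0.3 2.2 -35 7.2" --pt "-36.2 9.2 -0.3 2.2 -35 7.2" --pt "-36.2 9.2 -0.3 2.2 -35 7.2" --pt "-36.2 9.2 -0.3 2.2 -35 7.2"

```text
clock: 5.55
eef_pos: [547.7, -25.3, 129.9]
tool_rot: [3.141, 0.61, 1.36]
force: [0.3, 0.7, -2.0]
width: 20.9
```

```bash
python3 - <<'E'
from h import *
import json
s=ctrl.read_state();print(s["clock"],s["eef_pos"],s["tool_rot"],s["qpos"],s["force"])
json.dump({k:list(map(float,s[k])) for k in("eef_pos","tool_rot")},open("s3.json","w"))
im=cv2.cvtColor(eyes.get_image("wrist"),cv2.COLOR_RGB2BGR);cv2.imwrite("pics/w3raw.png",im)
cv2.imwrite("pics/w3.png",cv2.resize(im[180:380,220:620],None,fx=2,fy=2,interpolation=cv2.INTER_CUBIC))
E
```

```text
5.55 [547.73 -25.26 129.86] [3.14 0.61 1.36] [-0.73  0.91  0.7   1.76  0.04  0.86 -0.42] [ 0.29  0.66 -2.02]
```

View pics/w3.png

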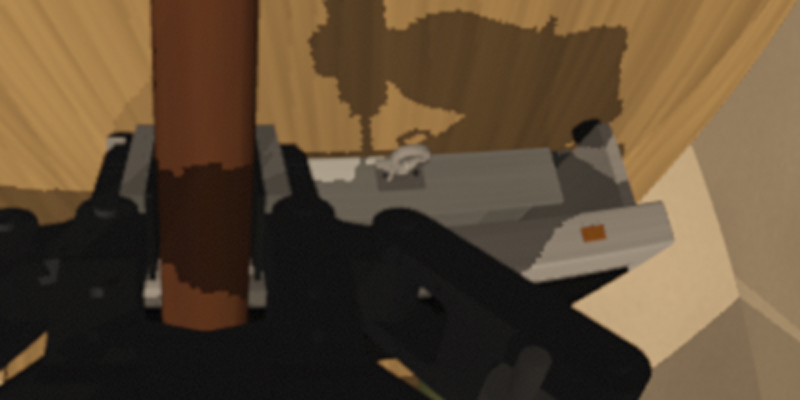

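The wrist view shows the eye under the ledge at crop (405,160), which is raw (422,260). That is within 3 px of the prediction. I'll enlarge it.

```bash
python3 - <<'E'
from h import *
im=cv2.imread("pics/w3raw.png")
cv2.imwrite("pics/w3z.png",cv2.resize(im[240:285,390:460],None,fx=11,fy=11,interpolation=cv2.INTER_CUBIC))
E
```

```text
(no output)
```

View pics/w3z.png

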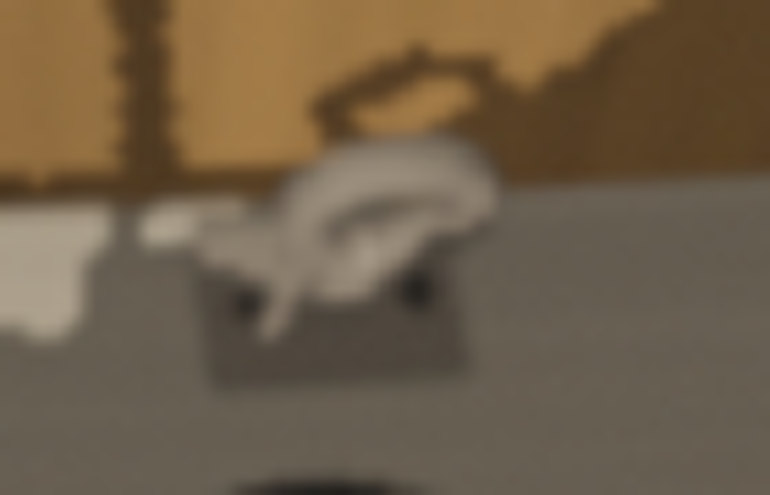

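```bash
python3 - <<'E'
from h import *
import json;s={k:np.array(v) for k,v in json.load(open("s3.json")).items()}
wp=[594.5,-374,-1.782]
for uv,z in(((425,258.5),26),((425,257.5),29),((415.3,258.5),26),((435,258.5),26),((425,251.8),27)):
  P=wonz(uv,z,s);print(uv,P,R.from_euler("z",-wp[2]).apply(P-[wp[0],wp[1],0]))
E=W(wp,[-124,11,26])
for dx in(-124,-128,-132):
  for dy in(8,12,16):
    th=np.linspace(0,2*np.pi,60);Q=np.array([W(wp,[dx+14*np.cos(t),dy+14*np.sin(t),26]) for t in th]);q=wproj(Q,s)
    q=(q-[390,240]+.45)*11;print(dx,dy,q.min(0),q.max(0))
E
```

```text
(425, 258.5) [ 635.92 -259.75   26.  ] [-120.39   16.55   26.  ]
(425, 257.5) [ 634.69 -250.4    29.  ] [-129.28   13.39   29.  ]
(415.3, 258.5) [ 622.49 -255.62   26.  ] [-121.62    2.56   26.  ]
(435, 258.5) [ 650.16 -264.26   26.  ] [-118.97   31.41   26.  ]
(425, 251.8) [ 634.1  -237.95   27.  ] [-141.33   10.2    27.  ]
-124 8 [216.66 141.47] [445.43 250.33]
-124 12 [248.46 140.17] [476.45 248.97]
-124 16 [280.09 138.84] [507.25 247.58]
-128 8 [224.63 124.88] [455.16 235.6 ]
-128 12 [256.66 123.59] [486.38 234.25]
-128 16 [288.51 122.28] [517.4  232.87]
-132 8 [232.71 107.99] [465.03 220.63]
-132 12 [264.98 106.72] [496.46 219.29]
-132 16 [297.06 105.43] [527.68 217.91]
```

```bash
cat >> h.py <<'E'
wp=[594.5,-374,-1.782]
def tipinc(x,y,z):  # hook tip target in warmer axes
    return inc(W(wp,[x-145,y,z+18.8]),np.pi+wp[2])
def tip():
    s=ctrl.read_state();p=R.from_euler("z",-wp[2]).apply(s["eef_pos"]-[wp[0],wp[1],0])+[145,0,-18.8]
    f=R.from_euler("z",-wp[2]).apply(s["force"]);print("t",s["clock"],"tip",p,"Fw",f,"rot",s["tool_rot"],"w",s["width"])
E
python3 - <<'E'
from h import *
tip();print(tipinc(-184,14.5,60))
E
```

```text
t 5.6 tip [-186.8  -118.76  111.13] Fw [ 0.44 -0.13 -1.13] rot [3.14 0.61 1.36] w 20.87825767193385
[ 2.68 13.32  4.37  0.07 34.91  0.07]
```

move_arm --pt "0.3 2 0.5 0 5 0" --pt "0.8 5 1.5 0 12 0" --pt "1.4 8 2.5 0 20 0" --pt "2 11 3.5 0 28 0" --pt "2.5 13 4.2 0 34 0" --pt "2.7 13.3 4.4 0 34.9 0" --pt "2.7 13.3 4.4 0 34.9 0" --pt "2.7 13.3 4.4 0 34.9 0"

```text
clock: 6.4
eef_pos: [676.9, -54.6, 78.8]
tool_rot: [-3.141, 0.001, 1.363]
force: [0.3, -0.5, -1.6]
width: 21.1
```

```bash
python3 - <<'E'
from h import *
tip();print(tipinc(-184,14.5,40),tipinc(-124,14.5,40))
E
```

```text
t 6.4 tip [-184.61   13.59   60.05] Fw [ 0.44  0.41 -1.56] rot [-3.14  0.    1.36] w 21.07525651440647
[-0.06  0.09  2.   -0.02  0.08  0.18] [-6.06  0.07  2.01 -0.02  0.08  0.18]
```

move_arm --pt "0 0.1 1 0 0 0.2" --pt "0 0.1 2 0 0 0.2" --pt "0 0.1 2 0 0 0.2" --pt "-1.5 0.1 2 0 0 0.2" --pt "-3 0.1 2 0 0 0.2" --pt "-4 0.1 2 0 0 0.2" --pt "-5 0.1 2 0 0 0.2" --pt "-5.8 0.1 2 0 0 0.2" --pt "-6.05 0.1 2 0 0 0.2" --pt "-6.05 0.1 2 0 0 0.2" --pt "-6.05 0.1 2 0 0 0.2"

```text
clock: 7.5
eef_pos: [666.0, -116.0, 59.1]
tool_rot: [3.14, 0.002, 1.357]
force: [0.2, 0.1, -1.3]
width: 21.2
```

```bash
python3 - <<'E'
from h import *
tip();print(tipinc(-124,14.5,22))
E
```

```text
t 7.5 tip [-122.22   15.78   40.27] Fw [-0.19  0.17 -1.28] rot [3.14 0.   1.36] w 21.18553684222996
[ 0.18 -0.13  1.83  0.07  0.1  -0.14]
```

move_arm --pt "0.15 -0.1 0.2 0 0 0" --pt "0.15 -0.1 0.5 0 0 0" --pt "0.15 -0.1 0.8 0 0 0" --pt "0.15 -0.1 0.9 0 0 0" --pt "0.15 -0.1 0.9 0 0 0"

```text
clock: 8.0
eef_pos: [664.8, -115.2, 49.7]
tool_rot: [3.141, 0.003, 1.356]
force: [-0.0, 0.2, -1.3]
width: 21.5
```

move_arm --pt "0 0 0.15 0 0 0" --pt "0 0 0.3 0 0 0" --pt "0 0 0.3 0 0 0"

```text
clock: 8.3
eef_pos: [664.9, -115.2, 46.9]
tool_rot: [3.141, 0.003, 1.356]
force: [0.3, -0.6, -1.3]
width: 21.5
```

move_arm --pt "0 0 0.1 0 0 0" --pt "0 0 0.2 0 0 0" --pt "0 0 0.2 0 0 0"

```text
clock: 8.6
eef_pos: [665.0, -115.2, 44.9]
tool_rot: [3.141, 0.002, 1.356]
force: [0.6, -0.4, -1.1]
width: 20.8
```

move_arm --pt "0 0 0.1 0 0 0" --pt "0 0 0.2 0 0 0" --pt "0 0 0.2 0 0 0"

```text
clock: 8.9
eef_pos: [665.0, -115.2, 42.9]
tool_rot: [3.141, 0.002, 1.356]
force: [0.0, 0.1, -1.4]
width: 21.0
```

move_arm --pt "0 0 0.1 0 0 0" --pt "0 0 0.2 0 0 0" --pt "0 0 0.2 0 0 0"

```text
clock: 9.2
eef_pos: [664.9, -115.2, 40.9]
tool_rot: [3.141, 0.003, 1.356]
force: [0.5, -0.8, -1.6]
width: 20.8
```

move_arm --pt "0 0 0.2 0 0 0" --pt "0 0 0.4 0 0 0" --pt "0 0 0.6 0 0 0" --pt "0 0 0.6 0 0 0"

```text
clock: 9.6
eef_pos: [664.8, -115.2, 34.6]
tool_rot: [3.141, 0.002, 1.356]
force: [-0.7, -0.5, -1.2]
width: 21.1
```

move_arm --pt "0 0.15 0 0 0 0" --pt "0 0.3 0 0 0 0" --pt "0 0.3 0 0 0 0"

```text
clock: 9.9
eef_pos: [668.5, -116.0, 35.2]
tool_rot: [3.14, 0.003, 1.356]
force: [1.3, 0.6, -0.8]
width: 20.6
```

move_arm --pt "0 0.15 0 0 0 0" --pt "0 0.3 0 0 0 0" --pt "0 0.3 0 0 0 0"

```text
clock: 10.2
eef_pos: [670.8, -116.7, 35.0]
tool_rot: [3.141, 0.003, 1.356]
force: [0.0, 0.6, -1.2]
width: 20.9
```

move_arm --pt "0 0.15 0 0 0 0" --pt "0 0.3 0 0 0 0" --pt "0 0.3 0 0 0 0"

```text
clock: 10.5
eef_pos: [672.5, -117.5, 34.6]
tool_rot: [-3.14, 0.003, 1.355]
force: [-4.1, -0.3, -1.1]
width: 21.1
```

```bash
python3 - <<'E'
from h import *
tip();s=ctrl.read_state();print(s["torque"])
E
```

```text
t 10.5 tip [-122.18   22.44   15.78] Fw [ 1.17 -3.94 -1.1 ] rot [-3.14  0.    1.35] w 21.082903961530235
[-0.13  0.99 -0.55]
```

move_arm --pt "0 -0.3 0 0 0 0" --pt "0 -0.6 0 0 0 0" --pt "0 -0.9 0 0 0 0" --pt "0 -0.9 0 0 0 0"

```text
clock: 10.9
eef_pos: [665.4, -114.7, 35.4]
tool_rot: [3.14, 0.002, 1.357]
force: [0.6, -0.2, -1.4]
width: 20.7
```

move_arm --pt "0 -0.1 0 0 0 0" --pt "0 -0.2 0 0 0 0" --pt "0 -0.2 0 0 0 0"

```text
clock: 11.2
eef_pos: [663.8, -115.0, 35.3]
tool_rot: [3.139, 0.003, 1.357]
force: [1.1, -0.1, -1.9]
width: 21.0
```

move_arm --pt "0 -0.1 0 0 0 0" --pt "0 -0.2 0 0 0 0" --pt "0 -0.2 0 0 0 0"

```text
clock: 11.5
eef_pos: [662.5, -114.9, 35.5]
tool_rot: [3.137, 0.003, 1.358]
force: [3.3, -2.1, -2.2]
width: 20.9
```

```bash
python3 - <<'E'
from h import *
tip();s=ctrl.read_state();print(s["torque"])
E
```

```text
t 11.5 tip [-122.58   12.2    16.73] Fw [ 1.36  3.65 -2.16] rot [3.14 0.   1.36] w 20.86353210811403
[-0.36 -0.94  0.62]
```

move_arm --pt "0 0.3 0 0 0 0" --pt "0 0.6 0 0 0 0" --pt "0 0.6 0 0 0 0" --pt "0.2 0.6 0 0 0 0" --pt "0.4 0.6 0 0 0 0" --pt "0.6 0.6 0 0 0 0" --pt "0.8 0.6 0 0 0 0" --pt "1.0 0.6 0 0 0 0" --pt "1.2 0.6 0 0 0 0" --pt "1.4 0.6 0 0 0 0"

```text
clock: 12.5
eef_pos: [669.4, -101.8, 34.8]
tool_rot: [-3.141, 0.003, 1.356]
force: [-1.7, -3.7, -2.3]
width: 21.0
```

```bash
python3 - <<'E'
from h import *
tip()
E
```

```text
t 12.5 tip [-136.86   16.19   16.01] Fw [ 4.03 -0.91 -2.31] rot [-3.14  0.    1.36] w 21.032308203233494
```

move_arm --pt "0.4 0 0 0 0 0" --pt "0.9 0 0 0 0 0" --pt "1.5 0 0 0 0 0" --pt "2.1 0 0 0 0 0" --pt "2.7 0 0 0 0 0" --pt "3.3 0 0 0 0 0" --pt "3.9 0 0 0 0 0" --pt "4.5 0 0 0 0 0" --pt "5.1 0 0 0 0 0" --pt "5.7 0 0 0 0 0" --pt "6.3 0 0 0 0 0" --pt "6.9 0 0 0 0 0" --pt "7.5 0 0 0 0 0" --pt "8.1 0 0 0 0 0" --pt "8.7 0 0 0 0 0" --pt "9.2 0 0 0 0 0" --pt "9.6 0 0 0 0 0" --pt "9.8 0 0 0 0 0" --pt "9.8 0 0 0 0 0"

```text
clock: 14.4
eef_pos: [691.2, -5.1, 34.9]
tool_rot: [3.14, 0.002, 1.357]
force: [-1.1, -2.7, -1.9]
width: 21.0
```

```bash
python3 - <<'E'
from h import *
tip()
E
```

```text
t 14.4 tip [-235.94   17.23   16.08] Fw [ 2.89 -0.49 -1.87] rot [3.14 0.   1.36] w 20.980274564946026
```

move_arm --pt "0.3 0 0 0 0 0" --pt "0.6 0 0 0 0 0" --pt "0.9 0 0 0 0 0" --pt "1.1 0 0 0 0 0" --pt "1.2 0 0 0 0 0" --pt "1.2 0 0 0 0 0"

```text
clock: 15.0
eef_pos: [693.8, 6.0, 34.9]
tool_rot: [3.14, 0.002, 1.357]
force: [-2.0, -2.5, -2.2]
width: 20.9
```

move_arm --pt "0.1 0 0 0 0 0" --pt "0.2 0 0 0 0 0" --pt "0.2 0 0 0 0 0"

```text
clock: 15.3
eef_pos: [694.1, 7.5, 34.8]
tool_rot: [3.14, 0.002, 1.357]
force: [-1.7, -4.6, -2.1]
width: 20.8
```

move_arm --pt "0.1 0 0 0 0 0" --pt "0.2 0 0 0 0 0" --pt "0.2 0 0 0 0 0"

```text
clock: 15.6
eef_pos: [694.4, 9.5, 34.8]
tool_rot: [3.14, 0.003, 1.357]
force: [-0.7, -3.4, -1.7]
width: 21.0
```

move_arm --pt "0.1 0 0 0 0 0" --pt "0.2 0 0 0 0 0" --pt "0.2 0 0 0 0 0"

```text
clock: 15.9
eef_pos: [694.5, 9.6, 34.6]
tool_rot: [3.14, 0.005, 1.356]
force: [-1.4, -5.4, -3.1]
width: 21.4
```

move_arm --pt "0.1 0 0 0 0 0" --pt "0.1 0 0 0 0 0" --pt "0.1 0 0 0 0 0"

```text
clock: 16.2
eef_pos: [694.5, 9.6, 34.5]
tool_rot: [3.14, 0.006, 1.355]
force: [-0.4, -7.3, -3.0]
width: 21.1
```

move_arm --pt "0.1 0 0 0 0 0" --pt "0.1 0 0 0 0 0" --pt "0.1 0 0 0 0 0"

```text
clock: 16.5
eef_pos: [694.5, 9.7, 34.4]
tool_rot: [3.141, 0.007, 1.355]
force: [-2.4, -8.7, -3.4]
width: 20.9
```

```bash
python3 - <<'E'
from h import *
tip()
E
```

```text
t 16.5 tip [-251.15   17.34   15.58] Fw [ 9.04 -0.56 -3.41] rot [3.14 0.01 1.35] w 20.90546698622136
```

move_arm --pt "0.1 0 0 0 0 0" --pt "0.1 0 0 0 0 0" --pt "0.1 0 0 0 0 0" --pt "0.1 0 0 0 0 0" --pt "0.1 0 0 0 0 0"

```text
clock: 17.0
eef_pos: [694.6, 9.7, 34.3]
tool_rot: [3.141, 0.008, 1.355]
force: [-1.7, -10.5, -3.7]
width: 21.2
```

```bash
python3 - <<'E'
from h import *
tip();tip()
E
```

```text
t 17.0 tip [-251.2    17.42   15.53] Fw [10.65  0.56 -3.7 ] rot [3.14 0.01 1.35] w 21.15041334050579
t 17.0 tip [-251.2    17.42   15.53] Fw [10.65  0.56 -3.7 ] rot [3.14 0.01 1.35] w 21.15041334050579
```

move_arm --pt "-0.2 0 0 0 0 0" --pt "-0.4 0 0 0 0 0" --pt "-0.6 0 0 0 0 0" --pt "-0.8 0 0 0 0 0" --pt "-0.8 0 0 0 0 0"

```text
clock: 17.5
eef_pos: [694.0, 8.1, 34.9]
tool_rot: [3.14, 0.0, 1.357]
force: [0.0, 0.5, -1.2]
width: 21.0
```

```bash
python3 - <<'E'
from h import *
tip()
E
```

```text
t 17.5 tip [-249.5    17.14   16.13] Fw [-0.52 -0.07 -1.16] rot [3.14 0.   1.36] w 20.997288502803045
```

move_arm --pt "-0.2 0 0 0 0 0" --pt "-0.25 0 0 0 0 0" --pt "-0.25 0 -0.2 0 0 0" --pt "-0.25 0 -0.5 0 0 0" --pt "-0.25 0 -0.8 0 0 0"

```text
clock: 18.0
eef_pos: [693.2, 4.2, 43.1]
tool_rot: [3.14, 0.002, 1.356]
force: [0.6, -0.6, -1.4]
width: 20.9
```

```bash
python3 - <<'E'
from h import *
tip()
E
```

```text
t 18.0 tip [-245.46   17.26   24.31] Fw [ 0.47  0.68 -1.39] rot [3.14 0.   1.36] w 20.870248334458196
```

move_arm --pt "0.05 0 -0.4 0 0 0" --pt "0.05 0 -0.8 0 0 0" --pt "0.05 0 -1.5 0 0 0" --pt "0.05 0 -3 0 0 0" --pt "0.05 0 -5 0 0 0" --pt "0.05 0 -7 0 0 0" --pt "0.05 0 -9 0 0 0" --pt "0.05 0 -10 0 0 0" --pt "0.05 0 -10 0 0 0"

```text
clock: 18.9
eef_pos: [694.5, 4.7, 145.3]
tool_rot: [3.136, 0.002, 1.356]
force: [-0.7, 0.6, -0.5]
width: 20.9
```

```bash
python3 - <<'E'
from h import *
tip();print(inc([486,342,130],1.489))
im=cv2.cvtColor(eyes.get_image("scene"),cv2.COLOR_RGB2BGR);cv2.imwrite("pics/s4.png",im)
cv2.imwrite("pics/s4c.png",cv2.resize(im[180:360,60:380],None,fx=2.5,fy=2.5,interpolation=cv2.INTER_CUBIC))
E
```

```text
t 18.9 tip [-246.26   18.4   126.5 ] Fw [-0.46 -0.85 -0.45] rot [3.14 0.   1.36] w 20.875070298276547
[ 28.52 -27.56   1.34   0.29   0.11  -7.6 ]
```

View pics/s4c.png

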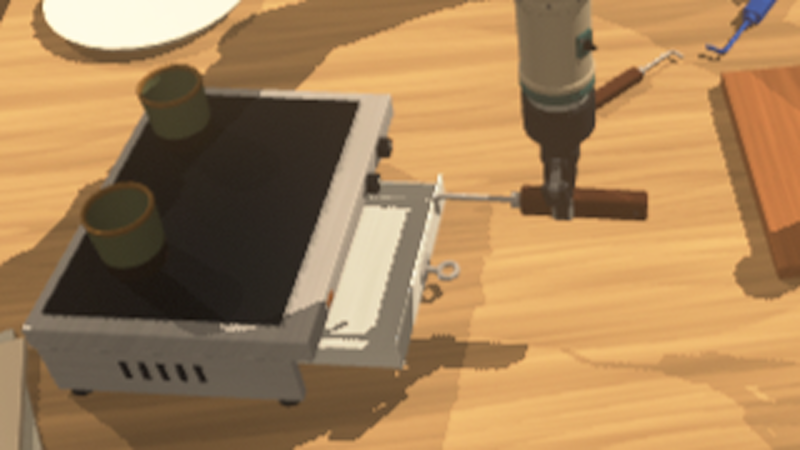

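The tray is out, the eye is clear of the hook at crop (447,270), and both cups are in place. Now I'll take the hook back.

move_arm --pt "1.5 -1.5 0 0.3 0 -0.5" --pt "4.5 -4.4 0 0.3 0 -1.5" --pt "7.5 -7.3 0 0.3 0 -2.5" --pt "10.5 -10.2 0 0.3 0 -3.5" --pt "13.5 -13.1 0 0.3 0 -4.5" --pt "16.5 -16 0 0.3 0 -5.5" --pt "19.5 -18.9 0 0.3 0 -6.5" --pt "22.5 -21.8 0 0.3 0 -7" --pt "25.5 -24.7 0.5 0.3 0 -7.6" --pt "27.5 -26.6 1.3 0.3 0.1 -7.6" --pt "28.5 -27.5 1.7 0.3 0.1 -7.6" --pt "28.5 -27.5 1.7 0.3 0.1 -7.6" --pt "28.5 -27.5 1.7 0.3 0.1 -7.6"

```text
clock: 20.25
eef_pos: [486.2, 339.8, 124.5]
tool_rot: [-3.138, 0.002, 1.487]
force: [-0.2, -1.1, -0.6]
width: 21.1
```

```bash
python3 - <<'E'
from h import *
s=ctrl.read_state();print(s["clock"],s["eef_pos"],s["tool_rot"],s["force"]);print(inc([486.3,342,60],1.489),inc([486.3,342,28.5],1.489))
im=cv2.cvtColor(eyes.get_image("wrist"),cv2.COLOR_RGB2BGR);b=cv2.imread("pics/w2raw.png")
sc=cv2.cvtColor(eyes.get_image("scene"),cv2.COLOR_RGB2BGR);c=cv2.imread("pics/scene2.png")
f=lambda a:cv2.resize(a[160:260,320:453],None,fx=3,fy=3,interpolation=cv2.INTER_CUBIC)
o=np.zeros((600,800,3),np.uint8)
o[:300,:280]=b[40:340,185:465];o[:300,300:580]=im[40:340,185:465]
o[300:600,:399]=f(c);o[300:600,401:800]=f(sc);cv2.imwrite("pics/cmp.png",o)
E
```

```text
20.25 [486.21 339.77 124.48] [-3.14  0.    1.49] [-0.24 -1.13 -0.62]
[ 0.24  0.01  6.45 -0.2   0.14 -0.1 ] [ 0.25  0.02  9.6  -0.2   0.14 -0.1 ]
```

View pics/cmp.png

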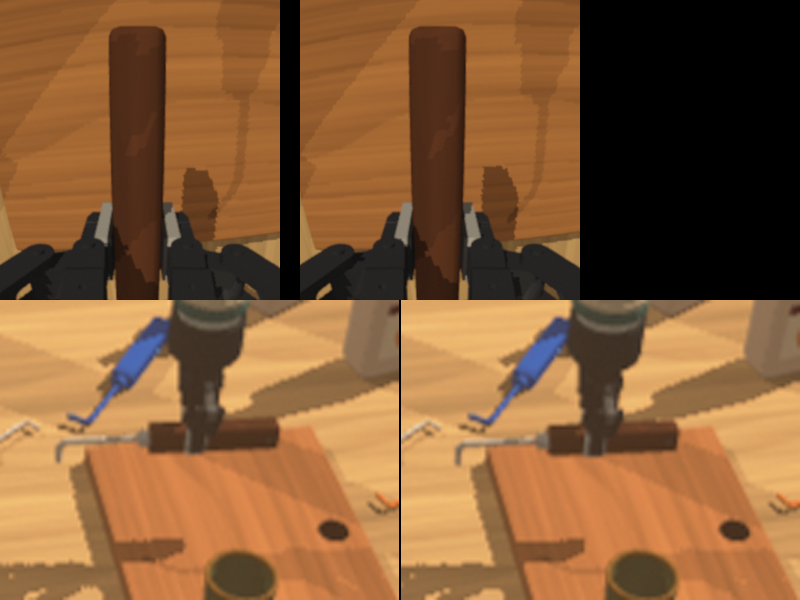

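The before and after pictures match, so the hook hasn't slipped in the jaws. Lowering it now.

move_arm --pt "0.2 0 1.5 -0.2 0.1 -0.1" --pt "0.25 0 3.5 -0.2 0.1 -0.1" --pt "0.25 0 5.5 -0.2 0.1 -0.1" --pt "0.25 0 7.5 -0.2 0.1 -0.1" --pt "0.25 0 8.6 -0.2 0.1 -0.1" --pt "0.25 0 9.2 -0.2 0.1 -0.1" --pt "0.25 0 9.3 -0.2 0.1 -0.1" --pt "0.25 0 9.3 -0.2 0.1 -0.1"

```text
clock: 21.15
eef_pos: [485.6, 344.2, 32.3]
tool_rot: [3.141, -0.002, 1.49]
force: [-0.1, -0.2, -1.2]
width: 21.0
```

move_arm --pt "0 0 0.1 0 0 0" --pt "0 0 0.2 0 0 0" --pt "0 0 0.2 0 0 0"

```text
clock: 21.45
eef_pos: [485.0, 344.4, 30.0]
tool_rot: [-3.141, -0.002, 1.491]
force: [-0.2, -0.3, -1.6]
width: 21.0
```

```bash
python3 - <<'E'
from h import *
s=ctrl.read_state();print(s["clock"],s["eef_pos"],s["tool_rot"],s["force"],s["torque"])
E
```

```text
21.45 [485.   344.41  30.05] [-3.14 -0.    1.49] [-0.22 -0.28 -1.59] [ 0.03  0.03 -0.03]
```

move_arm --pt "-0.12 0.1 0 0 0 0" --pt "-0.23 0.14 0 0 0 0" --pt "-0.23 0.14 0.15 0 0 0" --pt "-0.23 0.14 0.15 0 0 0"

```text
clock: 21.85
eef_pos: [486.0, 341.7, 28.0]
tool_rot: [-3.141, -0.001, 1.491]
force: [0.3, 0.7, -1.2]
width: 20.7
```

move_arm --pt "0 0 0.1 0 0 0" --pt "0 0 0.1 0 0 0" --pt "0 0 0.1 0 0 0"

```text
clock: 22.15
eef_pos: [486.1, 341.8, 27.8]
tool_rot: [-3.141, -0.001, 1.491]
force: [-1.9, -0.7, 5.4]
width: 20.9
```

Contact at the same height as the grasp (27.8 mm), with 5.4 N upward. Releasing.

move_arm --pt "0 0 0 0 0 0" --pt "0 0 0 0 0 0" --pt "0 0 0 0 0 0" --pt "0 0 0 0 0 0" --pt "0 0 0 0 0 0" --pt "0 0 0 0 0 0" --pt "0 0 0 0 0 0" --pt "0 0 0 0 0 0" --pt "0 0 -1 0 0 0" --pt "0 0 -3 0 0 0" --pt "0 0 -6 0 0 0" --pt "0 0 -9 0 0 0" --pt "0 0 -12 0 0 0" --pt "0 0 -13.3 0 0 0" --pt "0 0 -13.3 0 0 0" --grip 1

```text
clock: 23.65
eef_pos: [487.3, 342.4, 162.4]
tool_rot: [3.139, -0.004, 1.491]
force: [0.6, 0.0, -0.2]
width: 85.1
```

```bash
python3 - <<'E'
from h import *
s=ctrl.read_state();print(s["clock"],s["eef_pos"],s["tool_rot"],s["force"],s["width"])
im=cv2.cvtColor(eyes.get_image("wrist"),cv2.COLOR_RGB2BGR)
sc=cv2.cvtColor(eyes.get_image("scene"),cv2.COLOR_RGB2BGR)
o=np.zeros((600,800,3),np.uint8);o[:250,:400]=cv2.resize(im,(400,250),interpolation=cv2.INTER_AREA)
o[:250,400:]=cv2.resize(sc,(400,250),interpolation=cv2.INTER_AREA)
o[250:,:450]=cv2.resize(sc[180:297,320:470],(450,350));o[250:,460:800]=cv2.resize(im[60:340,180:452],(340,350));cv2.imwrite("pics/end.png",o)
E
```

```text
23.65 [487.32 342.39 162.45] [ 3.14 -0.    1.49] [ 0.64  0.05 -0.24] 85.13615168936347
```

View pics/end.png

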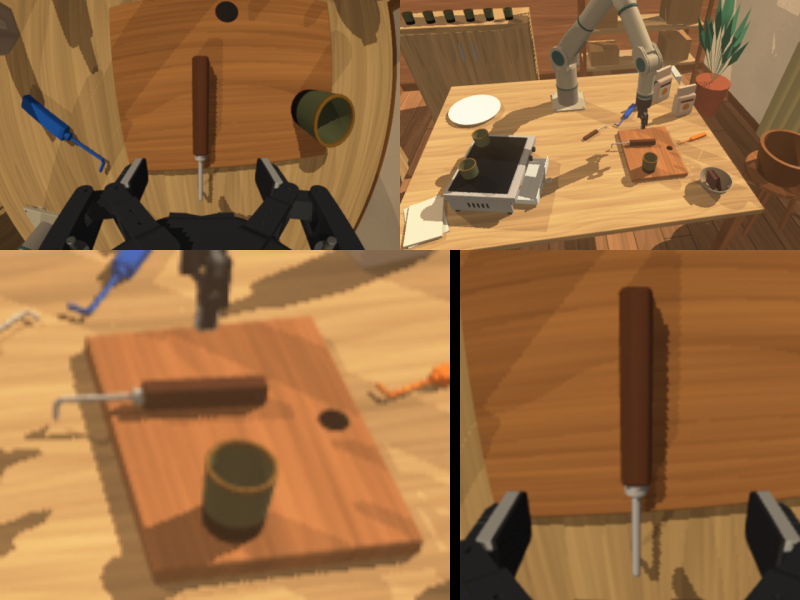

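The hook lies flat where it was with its crook over the edge, the tray is out, and the cups haven't moved. Handing in.

```bash
python3 -c "
from cell import ctrl
print(ctrl.finish_job())"
```

```text
the job is handed in; nothing more can be done
None
```

The job is done and handed in at about 23.7 s of the 64 s allowed; no verdict was reported.

- **Catching the eye:** I took the larger brown hook from the board and reached its crook under the ledge. I felt both sides of the ring's hole, about 9 mm of play between contacts of about 4 N.
- **Drawing the tray:** It dragged at about 3–4 N and came up firm at the stop. The final tug read 10.6 N. That was the highest force on the tray in any reading, but forces are only read at the end of each move.
- **Unhooking:** The crook came out with no contact force showing, and the picture showed the tray fully out and the eye free.
- **Laying the hook back:** I set it down at its original pose to within about 0.5 mm. It met the board at the same height as at the grasp, pressing with about 5 N.

The last pictures show the hook flat with its crook over the board's edge, the tray still out, all three cups in place and the open gripper clear of everything.

**Disagreements:** The scene camera read about 2 pixels off the arm's own position. The tray stopped about 3 mm short of where my estimate of the warmer's position put it, which I put down to camera error since the pull came up firm.

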